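# Check a curing light on the light meter

## Task

Check the curing light: push the meter's orange-finned slide fully home so that its port uncovers the sensor window, then take the curing light out of its cradle and hold its tip down through the port, flat and lightly on the window, with the light level. Finish while holding it steady there in the gripper, pressing the spring-seated window in a few millimetres but never hard, and leave the things around undisturbed.

Things in the scene. Friction and masses are not known exactly. Their poses are not given: they have to be found in the camera images.
- light_meter: White bench light meter, fixed, 80 (x) x 164 (y) x 32 mm high; origin under its centre, z up. A dark slide runs along y between rails (38 mm high, outer faces at x = +-21.5 mm) on the -y half; a display head up to 48 mm high is on the +y half (y over 20 mm). Window at (0, -30, 31) mm. With the light's handle square out over the meter's -x side, handle and fingers hang clear of the meter.
- port_slide (a joint): The dark slide plate, m: 0 covers the window with its blind end; 0.032 is fully home at its stop, with its 20 mm round port centred over the window. It moves along the meter's +y as the value grows, needs about 1 N and stays where it is left. It may start up to 8 mm open.
- slide_fin (a point): Centre of the orange fin on the slide, to pinch or push: 10 mm thick (meter x), 26 mm long (meter y), its top 10 mm above this point; the plate's face is 11.5 mm and the rails' tops 10 mm below this point. The fin sits 32 mm to the +y side of the port.
- port (a point): Centre of the slide's 20 mm port, on the plate's upper face, 36.4 mm above the worktop.
- window (a point): Centre of the round sensor window's upper face (20 mm across, blue-grey centre), 31 mm above the worktop at rest and 5 mm below the top of the slide plate; it moves down as the window is pressed. z is its outward normal.
- sensor (a joint): How far the window is pressed down on its spring, m: 0 at rest, 0.008 bottomed. It takes about 0.5 N to start, then 0.45 N more for each mm.
- light_grip (a point): Where to grip the curing light (loose white wand, about 0.13 kg): grey sleeve, on the handle's axis. x along the handle to the head, z up when level, tip down. Handle 22 mm wide (y), 24 mm high, flat-sided, from 86 mm behind this point to 44 mm ahead; centre of mass about 10 mm behind it; an orange shield (34 mm disc) stands 54 mm ahead, up to 26 mm above the axis.
- light_tip (a point): Centre of the curing light's emitter face, 11 mm across, facing down: 85 mm ahead of light_grip along x and 24 mm below it. The tip's nose is 11 to 12 mm across for 10 mm up from the face and 16 mm above that; the neck's underside is 16 mm above the face.
- cradle: White charging cradle, fixed, 150 x 66 mm, base 14 mm high; origin on the worktop under the parked light's grip, x towards the light's head. Saddles from 30 to 42 mm ahead and 58 to 74 mm behind the origin, 36 mm wide, cheeks 51 mm high, 2 mm clear of the handle each side; the handle rests at 40 mm (axis at 52 mm) and lifts straight out.
- plaster_cast: Bystander: stone model of a lower jaw, 58 x 68 x 32 mm, origin at its underside.
- cotton_jar: Bystander: lidded jar, 69 mm across, 104 mm high, origin at its underside.
- bottle_red: Bystander: white dropper bottle with a red label, 40 mm across, 98 mm high.
- carton_bond: Bystander: upright carton with dark red edges, 32 x 46 x 88 mm.
- bottle_clear: Bystander: small bottle with a blue cap, 30 mm across, 66 mm high.
- marker: Bystander: blue and white marker lying on the log book at the left, 135 mm long.

How it is judged (in metres and radians):
On the way, in this order (a step that is already met when the one before it is completed fails the run):
1. the slide is pushed fully home (within 2 mm of its stop) (value of joint port_slide above 0.03 m), for 0.2 s.
2. the curing light is lifted clear of its cradle in the gripper (height (world z) of light_grip above 0.075 m and contact force between the fingers and curing_light above 1 N and contact force between curing_light and cradle below 0.1 N), for 0.2 s.
At the end, for the whole second after the job is handed in: The slide is within 2 mm of its stop; the gripper still holds the curing light, still (under 10 mm/s) and level within 0.14 rad, its emitter face within 6 mm of the window's centre, pressing the window in by 1 to 7 mm with 0.4 to 6 N and not leaning on the slide with more than 4 N (value of joint port_slide above 0.03 m and value of joint sensor between 0.001 and 0.007 m and contact force between curing_light and sensor between 0.4 and 6 N and horizontal distance between light_tip and window below 0.006 m and angle between light_tip's own z axis and vertical below 0.14 rad and contact force between the fingers and curing_light above 1 N and contact force between curing_light and port_slide below 4 N and linear speed of curing_light below 0.01 m/s); the arm keeps its last pose, push and grip.
It fails at once if the curing light is pressed on the window with more than 12 N (contact force between curing_light and sensor above 12 N).
It fails at once if a bystander is moved more than 25 mm (distance of any of plaster_cast, cotton_jar, bottle_red, carton_bond, bottle_clear, marker from where it was at the start of the episode above 0.025 m).
It also fails if it takes over 51 s, if anything falls off the work surface, if the arm or the gripper's body presses on something with over 40 N, if the wrist force passes 120 N, or if a joint passes its speed limit or range.

## Robot

A 6-joint arm with a two-finger parallel gripper is mounted at the origin on a cart in front of the work surface, level with it; the furniture and walls round the work are solid. World frame = base frame: x ahead of the robot, y to its left, z up, the work surface at z = 0. Lengths are in mm, angles in rad, forces in N, time in s.
With the tool pointing down it reaches from about 250 to 725 mm from the base axis. Payload 4 kg.
Tool frame: the origin (TCP) lies midway between the tips of the shut fingers; the grasp point (between the pads) lies 19 mm behind it; z points along the fingers, y is the direction in which the jaws open and shut (so a half turn about z gives the same grasp; the last joint's range is limited). The gripper opens to 85 mm and grips with 20 to 120 N. Pads are 22 mm wide; open, the fingers measure 114 mm over their backs; the gripper's body (76 mm by 85 mm) begins 54 mm behind the grasp point. The pads swing forward as they close: fully open they stand 13 mm farther back than shut.
Start: joints at [-1.292, 0.241, 0.005, 1.335, 0, 1.571], TCP at [137.599, -480.693, 231.306] pointing down, gripper open.
Joint ranges: [-2.72, 2.72], [-1.05, 1.87], [-1.09, 1.28], [-1.99, 2.15], [-1.42, 1.44], [-3.14, 3.14]. Speed limits (rad/s): [2.79, 2.79, 3.14, 3.14, 3.14, 3.14].

## Interface

Orientations are given as a 3x3 rotation matrix whose columns are the frame's x, y, z axes.
In Python, from station import env gives the robot as it stands. The module is installed in compiled form; this text tells all that it offers.
- The arm moves only by the tool drive_tool, never from a script. Its argument "plan" is a list that holds one entry, the list of rows, each a list of 7 numbers: the closure in counts, from 0 (fully open) to 255 (shut), then the shift along the tool's x, y, z as a fraction of full scale, then the turn, a rotation vector about the tool's x, y, z as a fraction of full scale. A call has 1 to 20 rows; each row shifts and turns the commanded pose from where the row before left it, along the tool's axes as they then stand; what a row does not reach is not made up. Full scale, the value 1, is 0.15 m for a shift and 0.08 rad for a turn. A row lasts 1/12 s, in which the tool goes at most 41.7 mm and 7.16 degrees, less where a joint would pass 70% of its speed; a pose out of reach is approached as far as the arm can. A call with a number of a shift or a turn outside -1 to 1 is refused whole. A call with a gripper value outside its range is refused whole. The fingers move at their own pace and stop on an object; "squeeze" is the grip in N (left out, the last holds). Time passes only in rows, so rows that do not move let the fingers close. It gives the time, the measured TCP pose, the force and the opening at its end, in the units of the state.
- env.read_state(): the state, without advancing time (a new reading comes with each control period).
- env.grab_frame(name): name is "scene" or "top" or "wrist"; returns a dict with "frame" (420x560x3 uint8, red, green, blue), "depth" (420x560 float32, mm along the optical axis (not along the pixel's ray), 0 where there is no reading), "fov_y" (degrees; the focal length in pixels is half the picture's height over the tangent of half this angle, whatever the lens; pixels are square), "cx", "cy" (the principal point, pixels), "pose" (4x4, takes a point from camera to world coordinates). Camera axes: x right, y down, z forward; pixel columns grow to the right and rows downward; lengths in mm; the calibration is good to about 2 mm. The wrist camera is an equidistant fisheye: a pixel r from the principal point sees the ray r / f radians off the axis. A picture is of the moment at which its call begins.
- env.job_done(): hands the job in, once; it reports no verdict.
The state is a dict: "time_s": time; "qpos": joint angles; "qd": joint speeds; "effort": joint torques, N m; "eef_pos": TCP position; "ee_rot": TCP orientation; "ft_force": force on the tool from outside, world axes, zero at the start; "torque": the same for the moment, N m; "gripper_width": finger opening in mm.
Only numpy, scipy, OpenCV 4.12 (cv2) and the standard library are available. Lean on these libraries where they do the work, as an engineer would, in place of code of your own. Each camera call takes 0.05 s, during which the arm holds its last target.

## Working session

There is one attempt and no reset: what is moved stays moved. The work goes in short steps, Python scripts to look and compute and a tool call to move; the robot and the scene stay as the last step left them, time stands still between calls to the robot, and variables do not carry over. Pictures are saved under pics/ and viewed, and the job is handed in when it is done.

Besides the shell and the picture viewer there is one more tool, called after ">>>" as a command line: name --argument value ..., lists and objects as JSON in quotes. drive_tool: Moves the arm, as the interface text tells. Its arguments: {"type":"object","properties":{"plan":{"type":"array","items":{"type":"array","items":{"type":"array","items":{"type":"number"}}}},"squeeze":{"type":"number"}},"required":["plan"]}

```bash
mkdir -p pics; cat > h.py <<'E'
from station import env
import numpy as np, cv2
def grab(n,save=None):
    g=env.grab_frame(n)
    if save: cv2.imwrite('pics/'+save,g['frame'][:,:,::-1])
    return g
def world(g,u,v,d=None):
    f=210/np.tan(np.radians(g['fov_y'])/2)
    if d is None: d=g['depth'][int(v),int(u)]
    p=np.array([(u-g['cx'])/f*d,(v-g['cy'])/f*d,d,1]); return (g['pose']@p)[:3]
def plane(g,u,v,z):
    f=210/np.tan(np.radians(g['fov_y'])/2)
    r=g['pose'][:3,:3]@np.array([(u-g['cx'])/f,(v-g['cy'])/f,1]); o=g['pose'][:3,3]
    return o+r*(z-o[2])/r[2]
E
python3 - <<'E'
from h import *
for n in ['scene','top','wrist']:
    g=grab(n,n+'0.png'); print(n,g['fov_y'],g['cx'],g['cy'],g['pose'].round(3).tolist())
s=env.read_state(); print(s)
E
```

```text
scene 49.972385040042624 276.59625198611315 208.11714292609997 [[-0.614, -0.411, 0.674, -217.752], [-0.789, 0.318, -0.525, 796.668], [0.002, -0.854, -0.52, 734.77], [0.0, 0.0, 0.0, 1.0]]
top 46.07437722803458 280.4692097693174 210.71913216349697 [[0.02, -0.984, 0.179, 434.429], [-1.0, -0.016, 0.025, 90.025], [-0.022, -0.179, -0.984, 1188.121], [0.0, 0.0, 0.0, 1.0]]
wrist 65.70646984690485 282.3664429962304 212.61565137431825 [[0.276, -0.91, -0.308, 216.129], [-0.961, -0.262, -0.086, -457.546], [-0.002, 0.32, -0.947, 373.073], [0.0, 0.0, 0.0, 1.0]]
{'time_s': 0.15, 'qpos': array([-1.29200545e+00,  2.41282417e-01,  4.02377980e-03,  1.33520042e+00,
       -1.79930764e-05,  1.57078860e+00]), 'qd': array([-0.00079978, -0.00220693,  0.00449036,  0.00059322,  0.00143958,
       -0.00151768]), 'effort': array([-3.74644987e-04, -3.72633219e+01,  2.52639484e+01,  1.23616046e-02,
       -9.73584434e-06, -1.60123716e-05]), 'eef_pos': array([ 137.45806932, -480.22996231,  230.59245815]), 'ee_rot': array([[ 9.61386751e-01,  2.75200455e-01, -4.74869876e-04],
       [ 2.75200864e-01, -9.61385430e-01,  1.59357575e-03],
       [-1.79802097e-05, -1.66272721e-03, -9.99998618e-01]]), 'ft_force': array([-0.02659807, -0.84460917,  0.09115298]), 'torque': array([ 0.02924997,  0.00143824, -0.01255599]), 'gripper_width': 85.16492332264495}
```

View pics/scene0.png

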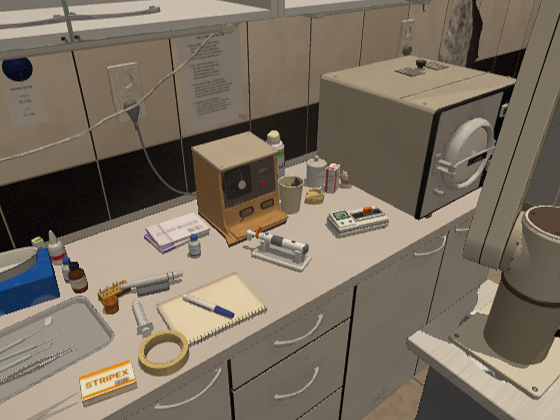

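View pics/top0.png

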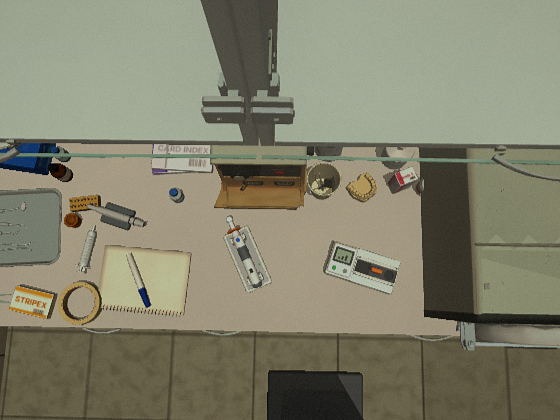

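The top view shows the meter at about (362,267), with its display on the left and the fin at (377,269). The light is in its cradle at about (246,257), with its head up at (230,222). I'll zoom in on both.

```bash
python3 - <<'E'
from h import *
g=grab('top'); im=g['frame'][:,:,::-1]
c=im[205:305,200:410]
cv2.imwrite('pics/topz.png',cv2.resize(c,None,fx=3.8,fy=3.8,interpolation=cv2.INTER_CUBIC))
s=grab('scene'); im2=s['frame'][:,:,::-1]
cv2.imwrite('pics/scz.png',cv2.resize(im2[190:280,235:400],None,fx=4.8,fy=4.8,interpolation=cv2.INTER_CUBIC))
for n,g_ in (('top',g),('scene',s)):
    hsv=cv2.cvtColor(g_['frame'],cv2.COLOR_RGB2HSV)
    m=cv2.inRange(hsv,(4,170,120),(18,255,255))
    nn,l,st,ce=cv2.connectedComponentsWithStats(m)
    for i in range(1,nn):
        if st[i,4]>8:
            d=np.median(g_['depth'][l==i]); print(n,st[i],ce[i].round(1),world(g_,*ce[i],d).round(1))
E
```

```text
top [ 89 196   9   4  14] [ 93.5 197. ] [673.7 577.2  18.7]
top [ 70 198  17  12  78] [ 77.3 203.4] [657.1 615.3  19.4]
top [ 86 199   4   5  10] [ 86.9 201.5] [662.1 592.2  19.4]
top [ 93 199   5   4   9] [ 95.7 200.8] [664.2 570.6  19.9]
top [ 64 214   5   9  13] [ 65.1 218.4] [618.  637.   29.4]
top [372 267  11   7  42] [376.5 270. ] [ 506.6 -101.4   58.5]
top [ 15 287  37  11 105] [ 33.9 291.9] [442.7 697.9  21. ]
top [ 25 299   5   5   9] [ 27.  301.1] [421.  712.7  19.5]
top [ 35 301   4   5  10] [ 36.6 302.9] [417.3 688.7  20.8]
top [ 42 303   3   5   9] [ 43.3 305.1] [412.5 672.5  20.2]
top [  9 307  37  11  77] [ 27.  311.8] [396.5 709.3  20.6]
scene [364 207   8   3  18] [367.4 207.9] [502.1 -98.6  55.9]
scene [256 226   6  12  39] [258.1 230.9] [587.6 230.5  66.1]
scene [117 281   5   7  14] [118.9 283.9] [667.5 585.6  17.6]
scene [114 287   7   7  18] [116.4 290.4] [648.  598.9  18.1]
scene [102 288  16  18 137] [109.1 298.4] [623.7 624.   25. ]
scene [ 99 294   4   4  11] [100.9 295.2] [653.9 633.5  18.3]
scene [ 80 360  50  19 136] [104.5 369.4] [441.2 701.5  19.7]
scene [ 83 379  52  20 114] [108.2 388.4] [394.8 711.3  20. ]
```

View pics/topz.png

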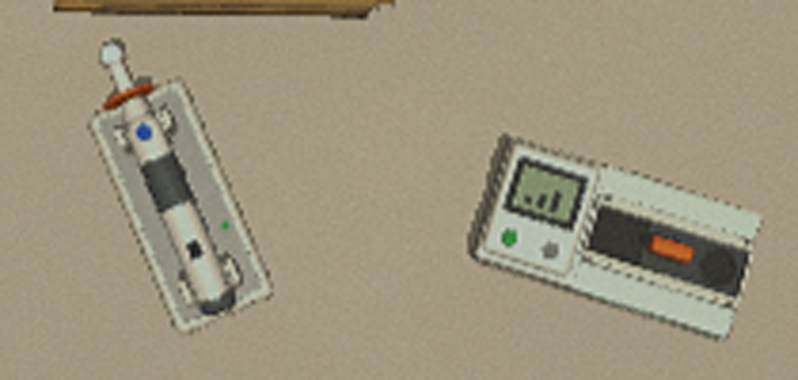

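View pics/scz.png

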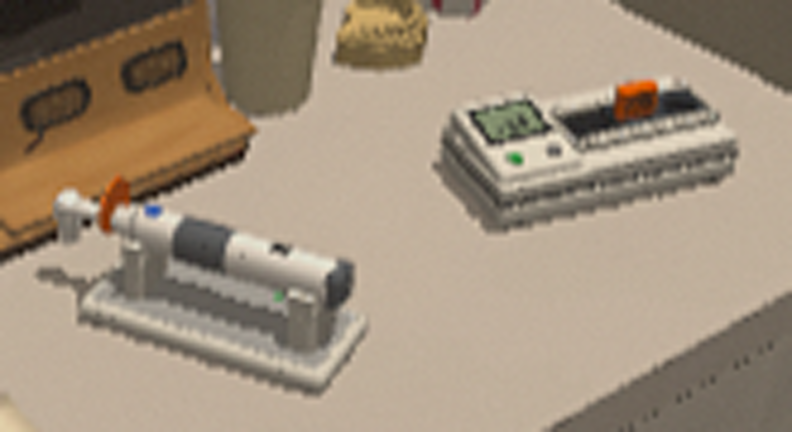

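```bash
python3 - <<'E'
from h import *
g=grab('top'); f=210/np.tan(np.radians(g['fov_y'])/2)
V,U=np.mgrid[0:420,0:560]; D=g['depth']
P=np.stack([(U-g['cx'])/f*D,(V-g['cy'])/f*D,D],-1)@g['pose'][:3,:3].T+g['pose'][:3,3]
z=P[...,2]
def rect(box,lo,hi,name):
    u0,v0,u1,v1=box
    m=(z>lo)&(z<hi)&(U>=u0)&(U<=u1)&(V>=v0)&(V<=v1)&(D>0)
    r=cv2.minAreaRect(P[m][:,:2].astype(np.float32)); print(name,m.sum(),r, 'medz',np.median(z[m]))
print('table',np.median(z[290:300,200:400]))
rect((318,235,405,298),18,70,'meter')
rect((318,235,405,298),43,55,'head')
rect((220,215,275,297),6,22,'cradle')
rect((220,215,275,297),40,90,'light')
E
```

```text
table 0.008837205001441362
meter 2391 ((515.401123046875, -72.68973541259766), (163.07188415527344, 79.19359588623047), 73.07300567626953) medz 36.12288337549967
head 360 ((520.7500610351562, -74.3721694946289), (156.6405029296875, 61.62373352050781), 74.22303771972656) medz 45.534575838179876
cradle 1074 ((542.9449462890625, 197.94976806640625), (181.15701293945312, 126.0146484375), 2.1211304664611816) medz 13.992937753616388
light 738 ((545.0724487304688, 204.58360290527344), (177.47726440429688, 36.081520080566406), 24.976795196533203) medz 61.143670271869155
```

>>> drive_tool --plan '[[[0, 0.176, -0.189, 0, 0, 0, 0], [0, 0.176, -0.189, 0, 0, 0, 0], [0, 0.176, -0.189, 0, 0, 0, 0], [0, 0.176, -0.189, 0, 0, 0, 0], [0, 0.176, -0.189, 0, 0, 0, 0], [0, 0.176, -0.189, 0, 0, 0, 0], [0, 0.176, -0.189, 0, 0, 0, 0], [0, 0.176, -0.189, 0, 0, 0, 0], [0, 0.176, -0.189, 0, 0, 0, 0], [0, 0.176, -0.189, 0, 0, 0, 0], [0, 0.176, -0.189, 0, 0, 0, 0], [0, 0, 0, 0, 0, 0, -1], [0, 0, 0, 0, 0, 0, -1], [0, 0, 0, 0, 0, 0, -1], [0, 0, 0, 0, 0, 0, -1], [0, 0, 0, 0, 0, 0, -1], [0, 0, 0, 0, 0, 0, -1]]]'

```text
time_s: 1.72
eef_pos: [331.0, -100.8, 231.4]
ee_rot: [[0.723, 0.691, 0.0], [0.691, -0.723, -0.0], [0.0, 0.0, -1.0]]
ft_force: [0.3, -0.1, 0.9]
gripper_width: 85.3
```

```bash
cat >> h.py <<'E'
def st():
    s=env.read_state(); R=s['ee_rot']
    print('t',round(s['time_s'],2),'p',s['eef_pos'].round(1),'ang',np.degrees(np.arctan2(R[1,0],R[0,0])).round(2),'z',R[:,2].round(4),'q',s['qpos'].round(3),'F',s['ft_force'].round(2),'w',round(s['gripper_width'],1))
    return s
def tgt(p,ang,s=None):
    """shift in tool axes (mm) and turn about tool z for tgt pos & tool-x angle"""
    s=s or env.read_state(); d=np.array(p)-s['eef_pos']; R=s['ee_rot']
    a=np.degrees(np.arctan2(R[1,0],R[0,0])); da=(ang-a+180)%360-180
    print('tool shift mm',(R.T@d).round(2),'frac',(R.T@d/150).round(4),'turn z total frac',round(-np.radians(da)/0.08,3))
E
python3 -c "
from h import *
st()"
```

```text
t 1.72 p [ 331.  -100.8  231.4] ang 43.73 z [ 1.e-04 -1.e-04 -1.e+00] q [-0.296 -0.068 -0.338  1.301 -0.     2.083] F [ 0.33 -0.07  0.93] w 85.3
```

>>> drive_tool --plan '[[[0, 0, 0, 0, 0, 0, -1], [0, 0, 0, 0, 0, 0, -1], [0, 0, 0, 0, 0, 0, -1], [0, 0, 0, 0, 0, 0, -1], [0, 0, 0, 0, 0, 0, -1], [0, 0, 0, 0, 0, 0, -1], [0, 0, 0, 0, 0, 0, -0.4], [0, 0.069, 0.225, 0.07, 0, 0, 0], [0, 0.069, 0.225, 0.07, 0, 0, 0], [0, 0.069, 0.225, 0.07, 0, 0, 0], [0, 0.069, 0.225, 0.07, 0, 0, 0], [0, 0.069, 0.225, 0.07, 0, 0, 0], [0, 0, 0, 0, 0, 0, 0], [0, 0, 0, 0, 0, 0, 0]]]'

```text
time_s: 2.88
eef_pos: [507.8, -101.1, 176.4]
ee_rot: [[0.295, 0.956, -0.004], [0.956, -0.295, 0.001], [-0.001, -0.005, -1.0]]
ft_force: [-0.8, -0.4, 0.2]
gripper_width: 85.4
```

```bash
python3 -c "
from h import *
st(); g=grab('wrist','w1.png'); print(g['pose'].round(3))"
```

```text
t 2.88 p [ 507.8 -101.1  176.4] ang 72.86 z [-4.5e-03  8.0e-04 -1.0e+00] q [-0.196  0.309 -0.048  1.218 -0.     1.673] F [-0.77 -0.38  0.16] w 85.4
[[ 9.56000e-01 -2.76000e-01 -1.00000e-01  5.32429e+02]
 [-2.94000e-01 -9.06000e-01 -3.04000e-01 -2.26290e+01]
 [-7.00000e-03  3.20000e-01 -9.48000e-01  3.18890e+02]
 [ 0.00000e+00  0.00000e+00  0.00000e+00  1.00000e+00]]
```

View pics/w1.png

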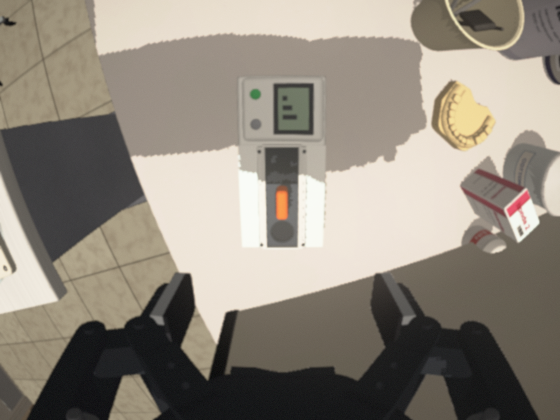

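The wrist view shows the meter square to the image: fin at about (282,205), port disc at (282,231), display at (293,108). Next I'll measure these with fisheye rays.

```bash
cat >> h.py <<'E'
def fray(g,u,v):
    f=210/np.tan(np.radians(g['fov_y'])/2); du,dv=u-g['cx'],v-g['cy']; r=np.hypot(du,dv); t=r/f
    d=np.array([np.sin(t)*du/r,np.sin(t)*dv/r,np.cos(t)]); return g['pose'][:3,3],g['pose'][:3,:3]@d
def fplane(g,u,v,z):
    o,d=fray(g,u,v); return o+d*(z-o[2])/d[2]
E
python3 - <<'E'
from h import *
g=grab('wrist'); im=g['frame'][:,:,::-1]
cv2.imwrite('pics/w1z.png',cv2.resize(im[65:260,220:345],None,fx=3,fy=3,interpolation=cv2.INTER_CUBIC))
hsv=cv2.cvtColor(g['frame'],cv2.COLOR_RGB2HSV)
m=cv2.inRange(hsv,(4,150,100),(18,255,255)); m[:,:230]=0;m[:,340:]=0
ys,xs=np.nonzero(m); print('fin px',xs.min(),xs.max(),ys.min(),ys.max(),xs.mean(),ys.mean())
cs=[fplane(g,u,v,57.9) for u,v in ((xs.min(),ys.min()),(xs.max()+1,ys.min()),(xs.min(),ys.max()+1),(xs.max()+1,ys.max()+1))]
print(np.round(cs,1)); 
pts=np.array([fplane(g,u+.5,v+.5,57.9)[:2] for u,v in zip(xs,ys)],np.float32); print(cv2.minAreaRect(pts))
# white body: top view outline by dark/bright : depth-based
f=210/np.tan(np.radians(g['fov_y'])/2)
V,U=np.mgrid[70:256,225:340]; P=[]
for u,v in zip(U.ravel(),V.ravel()):
    d=g['depth'][v,u]
    if d<=0: continue
    o,r=fray(g,u+.5,v+.5); c=r@g['pose'][:3,2]; P.append(o+r*d/c)
P=np.array(P); k=(P[:,2]>26)&(P[:,2]<55)
print(cv2.minAreaRect(P[k][:,:2].astype(np.float32)), k.sum())
k=(P[:,2]>26)&(P[:,2]<34); print(cv2.minAreaRect(P[k][:,:2].astype(np.float32)))
E
```

```text
fin px 277 287 189 217 282.08852459016396 203.0983606557377
[[ 505.9  -85.6   57.9]
 [ 514.7  -88.3   57.9]
 [ 498.3 -110.1   57.9]
 [ 507.3 -112.8   57.9]]
((506.5157775878906, -99.20196533203125), (24.73033332824707, 8.519006729125977), 73.15845489501953)
((515.0670166015625, -71.77762603759766), (161.08460998535156, 78.77860260009766), 73.4162368774414) 14387
((515.14599609375, -71.51236724853516), (160.53109741210938, 78.77860260009766), 73.4162368774414)
```

View pics/w1z.png

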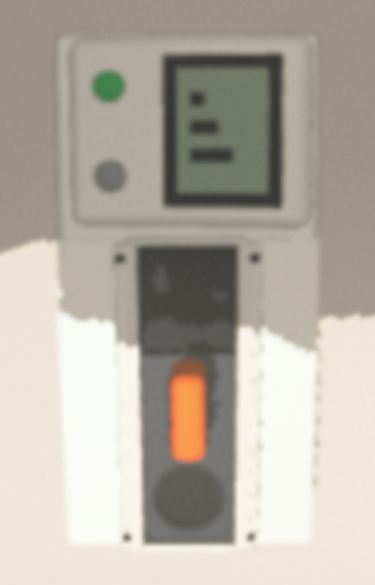

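```bash
python3 -c "
from h import *
st(); tgt([506.6,-99.2,44],73.3)"
```

```text
t 2.98 p [ 506.6 -101.3  178.6] ang 72.81 z [-1.6e-03  2.0e-04 -1.0e+00] q [-0.197  0.303 -0.05   1.219 -0.     1.673] F [-0.28 -0.69 -0.62] w 85.4
tool shift mm [  2.02  -0.43 134.57] frac [ 0.0134 -0.0029  0.8971] turn z total frac -0.106
```

>>> drive_tool --plan '[[[0, 0.0134, -0.003, 0.15, 0, 0, -0.1], [0, 0, 0, 0.2, 0, 0, 0], [0, 0, 0, 0.2, 0, 0, 0], [0, 0, 0, 0.2, 0, 0, 0], [0, 0, 0, 0.1, 0, 0, 0], [0, 0, 0, 0.047, 0, 0, 0], [0, 0, 0, 0, 0, 0, 0], [255, 0, 0, 0, 0, 0, 0], [255, 0, 0, 0, 0, 0, 0], [255, 0, 0, 0, 0, 0, 0], [255, 0, 0, 0, 0, 0, 0], [255, 0, 0, 0, 0, 0, 0], [255, 0, 0, 0, 0, 0, 0], [255, 0, 0, 0, 0, 0, 0], [255, 0, 0, 0, 0, 0, 0]]]' --squeeze 25

```text
time_s: 4.23
eef_pos: [507.2, -99.2, 44.8]
ee_rot: [[0.288, 0.958, -0.001], [0.958, -0.288, 0.0], [0.0, -0.001, -1.0]]
ft_force: [-1.9, 1.0, 4.7]
gripper_width: 9.1
```

```bash
python3 -c "
from h import *
st(); grab('wrist','w2.png')"
```

```text
t 4.23 p [507.2 -99.2  44.8] ang 73.27 z [-7.e-04  3.e-04 -1.e+00] q [-0.193  0.433 -0.244  0.895  0.     1.67 ] F [-1.88  1.01  4.69] w 9.1
```

View pics/w2.png

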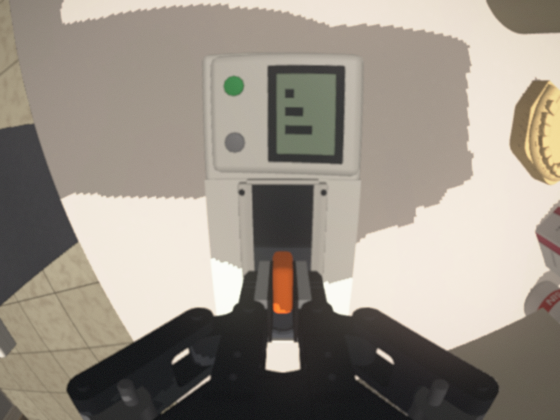

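The fin is pinched between the pads (opening 9 mm). Next I push it along tool +x.

>>> drive_tool --plan '[[[255, 0.03, 0, 0, 0, 0, 0], [255, 0.03, 0, 0, 0, 0, 0], [255, 0.03, 0, 0, 0, 0, 0], [255, 0.03, 0, 0, 0, 0, 0], [255, 0.03, 0, 0, 0, 0, 0], [255, 0.03, 0, 0, 0, 0, 0], [255, 0.02, 0, 0, 0, 0, 0], [255, 0.013, 0, 0, 0, 0, 0], [255, 0, 0, 0, 0, 0, 0], [255, 0, 0, 0, 0, 0, 0]]]'

```text
time_s: 5.12
eef_pos: [516.3, -68.9, 44.7]
ee_rot: [[0.288, 0.958, -0.001], [0.958, -0.288, -0.001], [-0.001, -0.001, -1.0]]
ft_force: [-2.8, -1.4, 5.4]
gripper_width: 8.9
```

```bash
python3 -c "
from h import *
st(); grab('wrist','w3.png')"
```

```text
t 5.12 p [516.3 -68.9  44.7] ang 73.27 z [-9.0e-04 -1.1e-03 -1.0e+00] q [-1.320e-01  4.400e-01 -2.320e-01  8.990e-01 -1.000e-03  1.731e+00] F [-2.81 -1.36  5.42] w 8.9
```

View pics/w3.png

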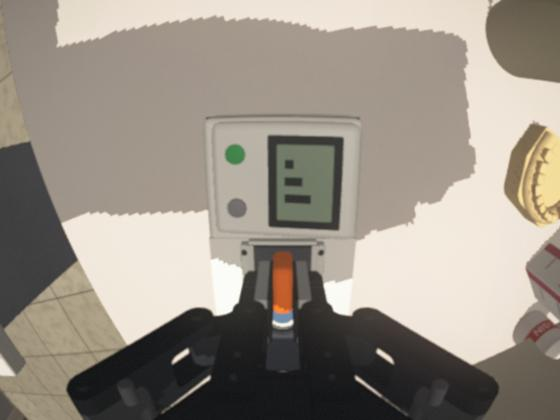

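>>> drive_tool --plan '[[[255, 0.01, 0, 0, 0, 0, 0], [255, 0.01, 0, 0, 0, 0, 0], [255, 0.005, 0, 0, 0, 0, 0], [255, 0, 0, 0, 0, 0, 0], [255, 0, 0, 0, 0, 0, 0], [255, 0, 0, 0, 0, 0, 0]]]'

```text
time_s: 5.67
eef_pos: [516.4, -68.8, 44.6]
ee_rot: [[0.29, 0.957, -0.003], [0.957, -0.29, -0.008], [-0.008, -0.0, -1.0]]
ft_force: [-4.6, -9.9, 5.9]
gripper_width: 9.2
```

```bash
python3 -c "
from h import *
st(); grab('wrist','w3.png')"
```

```text
t 5.67 p [516.4 -68.8  44.6] ang 73.12 z [-0.0029 -0.008  -1.    ] q [-0.128  0.441 -0.231  0.901 -0.008  1.738] F [-4.59 -9.89  5.92] w 9.2
```

>>> drive_tool --plan '[[[255, -0.02, 0, 0, 0, 0, 0], [0, 0, 0, 0, 0, 0, 0], [0, 0, 0, 0, 0, 0, 0], [0, 0, 0, 0, 0, 0, 0], [0, 0, 0, 0, 0, 0, 0], [0, 0, 0, 0, 0, 0, 0], [0, 0, 0, -0.1, 0, 0, 0], [0, 0, 0, -0.2, 0, 0, 0], [0, 0, 0, -0.2, 0, 0, 0], [0, 0, 0, -0.2, 0, 0, 0], [0, 0, 0, -0.2, 0, 0, 0], [0, 0, 0, 0, 0, 0, 0], [0, 0, 0, 0, 0, 0, 0], [0, 0, 0, 0, 0, 0, 0]]]'

```text
time_s: 6.88
eef_pos: [516.7, -67.8, 178.7]
ee_rot: [[0.288, 0.958, -0.001], [0.958, -0.288, 0.0], [-0.0, -0.001, -1.0]]
ft_force: [-0.3, -0.2, 0.0]
gripper_width: 85.4
```

```bash
python3 - <<'E'
from h import *
st(); g=grab('wrist','w4.png'); im=g['frame'][:,:,::-1]
cv2.imwrite('pics/w4z.png',cv2.resize(im[90:330,210:355],None,fx=2.4,fy=2.4,interpolation=cv2.INTER_CUBIC))
E
```

```text
t 6.88 p [516.7 -67.8 178.7] ang 73.28 z [-5.e-04  1.e-04 -1.e+00] q [-0.131  0.311 -0.039  1.221  0.     1.732] F [-0.26 -0.16  0.02] w 85.4
```

View pics/w4z.png

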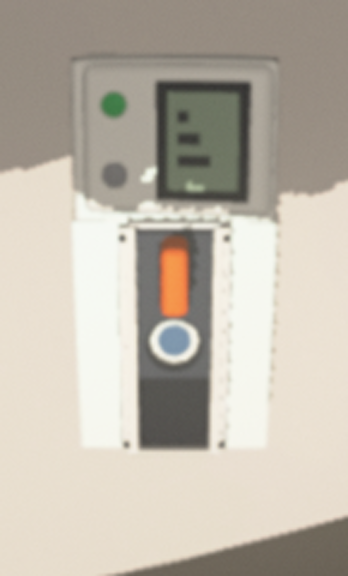

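The slide is home: the window with its blue centre shows in the port at about (282,232). I'll measure its centre.

```bash
python3 - <<'E'
from h import *
g=grab('wrist'); hsv=cv2.cvtColor(g['frame'],cv2.COLOR_RGB2HSV)
m=cv2.inRange(hsv,(95,60,60),(125,255,255)); m[:215]=0;m[250:]=0;m[:,260:305]=m[:,260:305];m[:,:260]=0;m[:,305:]=0
ys,xs=np.nonzero(m); print(len(xs),xs.mean()+.5,ys.mean()+.5,np.ptp(xs),np.ptp(ys)); print('win',fplane(g,xs.mean()+.5,ys.mean()+.5,31).round(2))
m=cv2.inRange(hsv,(4,150,100),(18,255,255)); m[:,:230]=0;m[:,340:]=0
ys,xs=np.nonzero(m); pts=np.array([fplane(g,u+.5,v+.5,57.9)[:2] for u,v in zip(xs,ys)],np.float32); print('fin',cv2.minAreaRect(pts))
f=210; V,U=np.mgrid[100:290,220:345]; P=[]
for u,v in zip(U.ravel(),V.ravel()):
    d=g['depth'][v,u]
    if d<=0: continue
    o,r=fray(g,u+.5,v+.5); c=r@g['pose'][:3,2]; P.append(o+r*d/c)
P=np.array(P); k=(P[:,2]>26)&(P[:,2]<55)
r=cv2.minAreaRect(P[k][:,:2].astype(np.float32)); print(r)
c=np.array(r[0]);a=np.radians(r[2]); print('win from body',c-30*np.array([np.cos(a),np.sin(a)]))
t=grab('top'); hsv=cv2.cvtColor(t['frame'],cv2.COLOR_RGB2HSV)
E
```

```text
83 283.43975903614455 232.1265060240964 10 9
win [ 506.07 -101.43   31.  ]
fin ((515.6449584960938, -69.60618591308594), (24.94260025024414, 8.580066680908203), 73.4227294921875)
((515.1292114257812, -71.60430908203125), (160.7455596923828, 79.0390396118164), 73.35613250732422)
win from body [ 506.53655124 -100.34741592]
```

>>> drive_tool --plan '[[[0, 0.254, -0.05, -0.02, 0, 0, 0], [0, 0.254, -0.05, -0.02, 0, 0, 0], [0, 0.254, -0.05, -0.02, 0, 0, 0], [0, 0.254, -0.05, -0.02, 0, 0, 0], [0, 0.254, -0.05, -0.02, 0, 0, 0], [0, 0.254, -0.05, -0.02, 0, 0, 0], [0, 0.254, -0.05, -0.02, 0, 0, 0], [0, 0, 0, 0, 0, 0, -1], [0, 0, 0, 0, 0, 0, -1], [0, 0, 0, 0, 0, 0, -1], [0, 0, 0, 0, 0, 0, -1], [0, 0, 0, 0, 0, 0, -1], [0, 0, 0, 0, 0, 0, -1], [0, 0, 0, 0, 0, 0, -1], [0, 0, 0, 0, 0, 0, -1], [0, 0, 0, 0, 0, 0, -1], [0, 0, 0, 0, 0, 0, -1], [0, 0, 0, 0, 0, 0, -1], [0, 0, 0, 0, 0, 0, -1], [0, 0, 0, 0, 0, 0, -1]]]'

```text
time_s: 8.7
eef_pos: [542.8, 202.3, 198.6]
ee_rot: [[-0.683, 0.73, -0.003], [0.73, 0.683, -0.001], [0.001, -0.003, -1.0]]
ft_force: [0.3, 0.3, -0.9]
gripper_width: 85.3
```

>>> drive_tool --plan '[[[0, 0, 0, 0, 0, 0, -1], [0, 0, 0, 0, 0, 0, -1], [0, 0, 0, 0, 0, 0, -1], [0, 0, 0, 0, 0, 0, -1], [0, 0, 0, 0, 0, 0, -1], [0, 0, 0, 0, 0, 0, -1], [0, 0, 0, 0, 0, 0, -1], [0, 0, 0, 0, 0, 0, -1], [0, 0, 0, 0, 0, 0, -1], [0, 0, 0, 0, 0, 0, -1], [0, 0, 0, 0, 0, 0, -1], [0, 0, 0, 0, 0, 0, -1], [0, 0, 0, 0, 0, 0, -1], [0, 0, 0, 0, 0, 0, -1], [0, 0, 0, 0, 0, 0, -1], [0, 0, 0, 0, 0, 0, -0.8], [0, 0, 0, 0, 0, 0, 0], [0, 0, 0, 0, 0, 0, 0], [0, 0, 0, 0, 0, 0, 0]]]'

```text
time_s: 10.28
eef_pos: [543.2, 202.4, 199.4]
ee_rot: [[-0.905, -0.426, -0.001], [-0.426, 0.905, -0.001], [0.001, 0.0, -1.0]]
ft_force: [-0.9, -0.4, 0.1]
gripper_width: 85.6
```

```bash
python3 - <<'E'
from h import *
st(); g=grab('wrist','w5.png')
t=grab('top','t5.png')
E
```

```text
t 10.28 p [543.2 202.4 199.4] ang -154.8 z [-1.4e-03 -5.0e-04 -1.0e+00] q [ 0.357  0.415  0.168  1.326  0.    -0.083] F [-0.91 -0.4   0.08] w 85.6
```

View pics/w5.png

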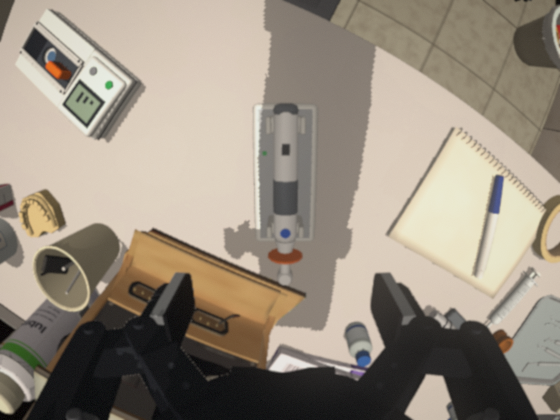

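The wrist view shows the light vertical at about u=286: butt at v=103, sleeve at v=178–213, orange shield at v=256, tip at v=277.

```bash
python3 - <<'E'
from h import *
g=grab('wrist'); im=g['frame']
cv2.imwrite('pics/w5z.png',cv2.resize(im[95:295,240:335,::-1],None,fx=3,fy=3,interpolation=cv2.INTER_CUBIC))
hsv=cv2.cvtColor(im,cv2.COLOR_RGB2HSV)
m=cv2.inRange(hsv,(2,130,60),(18,255,255)); m[:,:262]=0;m[:,308:]=0;m[:240]=0;m[270:]=0
ys,xs=np.nonzero(m);print('shield',xs.min(),xs.max(),ys.min(),ys.max(),xs.mean(),ys.mean())
print('shield mid x at z 62',fplane(g,(xs.min()+xs.max()+1)/2,(ys.min()+ys.max())/2,65).round(1))
V,U=np.mgrid[95:295,240:335]; P=[];PX=[]
for u,v in zip(U.ravel(),V.ravel()):
    d=g['depth'][v,u]
    if d<=0: continue
    o,r=fray(g,u+.5,v+.5); P.append(o+r*d/(r@g['pose'][:3,2])); PX.append((u,v))
P=np.array(P); 
k=(P[:,2]>58)&(P[:,2]<66)
r=cv2.minAreaRect(P[k][:,:2].astype(np.float32)); print('handle top',r,k.sum())
a=np.radians(24.9); ax=np.array([np.cos(a),np.sin(a)]); n=np.array([-ax[1],ax[0]])
q=P[k][:,:2]; c,_,vv=None,None,None
vx,vy,x0,y0=cv2.fitLine(q.astype(np.float32),cv2.DIST_HUBER,0,.01,.01).ravel(); print('line',np.degrees(np.arctan2(vy,vx)),x0,y0)
o=np.array([543.2,202.4]); s=(q-o)@ax; print('along range',s.min(),s.max(),np.percentile(s,[1,99])); 
print('across med',np.median((q-o)@n), np.percentile((q-o)@n,[2,98]))
k2=(P[:,2]>75); print('>75',P[k2].mean(0) if k2.any() else None, ((P[k2][:,:2]-o)@ax).mean())
# sleeve
gray=cv2.cvtColor(im,cv2.COLOR_RGB2GRAY)
print(gray[160:230,286].tolist()); print(gray[95:115,286].tolist())
for v in (100,103,178,213,251): print(v,((fplane(g,286,v,64)[:2]-o)@ax).round(1))
E
```

```text
shield 269 301 249 262 284.76307692307694 256.2492307692308
shield mid x at z 62 [590.1 228.4  65. ]
handle top ((540.8117065429688, 207.85418701171875), (171.68431091308594, 32.85565185546875), 22.847150802612305) 3296
line 25.436348 523.6799 196.90826
along range -85.70124039106204 86.07683239978252 [-84.72101114  54.30032844]
across med 3.493987231756709 [-6.56654805 13.2275252 ]
>75 [591.63894087 228.84250741  76.21320388] 55.06949398761083
[163, 163, 163, 162, 162, 163, 163, 163, 163, 162, 163, 162, 162, 162, 163, 163, 163, 163, 164, 162, 153, 124, 95, 82, 81, 80, 81, 80, 79, 81, 80, 81, 81, 80, 79, 81, 80, 80, 80, 79, 79, 80, 79, 79, 79, 79, 79, 80, 78, 79, 79, 78, 77, 80, 106, 143, 159, 162, 163, 162, 160, 161, 162, 161, 162, 161, 158, 147, 114, 84]
[131, 131, 132, 132, 132, 132, 127, 114, 91, 80, 76, 76, 79, 79, 78, 85, 110, 140, 157, 163]
100 -88.6
103 -86.0
178 -20.9
213 11.4
251 49.2
```

View pics/w5z.png

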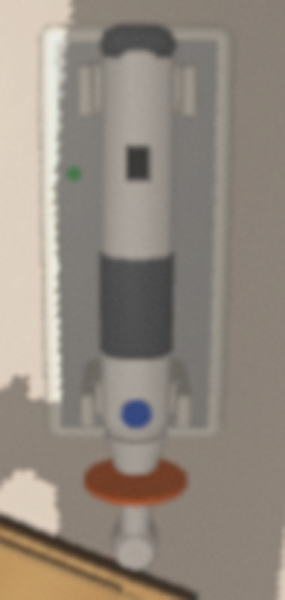

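```bash
python3 -c "
from h import *
st(); tgt([542.2,205.3,31.5],-154.7)"
```

```text
t 10.43 p [543.4 202.5 200. ] ang -154.76 z [-5.e-04 -2.e-04 -1.e+00] q [ 0.357  0.414  0.169  1.326  0.    -0.084] F [0.29 0.05 0.02] w 85.6
tool shift mm [ -0.17   3.09 168.49] frac [-1.1000e-03  2.0600e-02  1.1232e+00] turn z total frac -0.012
```

>>> drive_tool --plan '[[[0, 0, 0.02, 0.12, 0, 0, 0], [0, 0, 0, 0.2, 0, 0, 0], [0, 0, 0, 0.2, 0, 0, 0], [0, 0, 0, 0.2, 0, 0, 0], [0, 0, 0, 0.2, 0, 0, 0], [0, 0, 0, 0.15, 0, 0, 0], [0, 0, 0, 0.053, 0, 0, 0], [0, 0, 0, 0, 0, 0, 0], [120, 0, 0, 0, 0, 0, 0], [120, 0, 0, 0, 0, 0, 0], [120, 0, 0, 0, 0, 0, 0], [120, 0, 0, 0, 0, 0, 0], [120, 0, 0, 0, 0, 0, 0]]]' --squeeze 30

```text
time_s: 11.52
eef_pos: [543.1, 205.6, 33.1]
ee_rot: [[-0.904, -0.427, 0.002], [-0.427, 0.904, 0.001], [-0.002, -0.0, -1.0]]
ft_force: [-0.6, -0.2, -0.5]
gripper_width: 45.2
```

```bash
python3 - <<'E'
from h import *
st(); g=grab('wrist','w6.png'); s=grab('scene'); cv2.imwrite('pics/s6.png',cv2.resize(s['frame'][150:290,200:400,::-1],None,fx=4,fy=4))
E
```

```text
t 11.52 p [543.1 205.6  33.1] ang -154.72 z [ 2.3e-03  9.0e-04 -1.0e+00] q [ 0.362  0.55  -0.076  0.942  0.    -0.079] F [-0.63 -0.2  -0.45] w 45.2
```

View pics/w6.png

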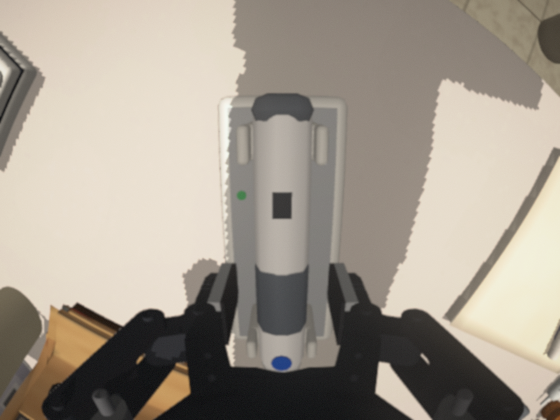

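View pics/s6.png

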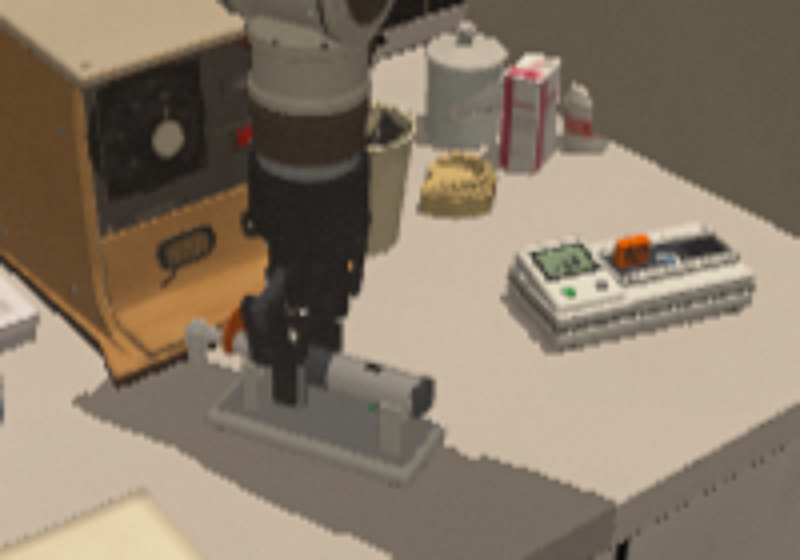

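The handle sits centred between the fingers, with the sleeve at about (282,300). I'll close and look at the force before lifting.

>>> drive_tool --plan '[[[255, 0, 0, 0, 0, 0, 0], [255, 0, 0, 0, 0, 0, 0], [255, 0, 0, 0, 0, 0, 0], [255, 0, 0, 0, 0, 0, 0], [255, 0, 0, 0, 0, 0, 0], [255, 0, 0, 0, 0, 0, 0], [255, 0, 0, 0, 0, 0, 0]]]' --squeeze 60

```text
time_s: 12.2
eef_pos: [542.5, 205.3, 32.1]
ee_rot: [[-0.904, -0.427, 0.001], [-0.427, 0.904, 0.0], [-0.001, -0.0, -1.0]]
ft_force: [0.1, -0.4, 4.4]
gripper_width: 21.4
```

```bash
python3 - <<'E'
from h import *
st()
E
```

```text
t 12.2 p [542.5 205.3  32.1] ang -154.72 z [ 6.e-04  2.e-04 -1.e+00] q [ 0.362  0.552 -0.077  0.941 -0.    -0.079] F [ 0.09 -0.39  4.45] w 21.4
```

>>> drive_tool --plan '[[[255, 0, 0, -0.03, 0, 0, 0], [255, 0, 0, -0.06, 0, 0, 0], [255, 0, 0, -0.1, 0, 0, 0], [255, 0, 0, -0.12, 0, 0, 0], [255, 0, 0, -0.12, 0, 0, 0], [255, 0, 0, -0.12, 0, 0, 0], [255, 0, 0, -0.08, 0, 0, 0], [255, 0, 0, -0.03, 0, 0, 0], [255, 0, 0, 0, 0, 0, 0], [255, 0, 0, 0, 0, 0, 0], [255, 0, 0, 0, 0, 0, 0]]]'

```text
time_s: 13.12
eef_pos: [541.4, 204.9, 129.6]
ee_rot: [[-0.904, -0.427, -0.002], [-0.427, 0.904, -0.001], [0.002, 0.0, -1.0]]
ft_force: [-0.5, -0.2, -0.9]
gripper_width: 21.2
```

```bash
python3 - <<'E'
from h import *
st(); g=grab('wrist','w7.png'); s=grab('scene'); cv2.imwrite('pics/s7.png',cv2.resize(s['frame'][130:270,200:400,::-1],None,fx=4,fy=4))
tgt([424.9,-76.6,132],163.35)
E
```

```text
t 13.12 p [541.4 204.9 129.6] ang -154.72 z [-2.2e-03 -8.0e-04 -1.0e+00] q [ 0.362  0.457  0.047  1.163  0.    -0.079] F [-0.48 -0.16 -0.95] w 21.2
tool shift mm [ 225.58 -204.8    -1.97] frac [ 1.5039 -1.3653 -0.0132] turn z total frac 9.147
```

View pics/s7.png

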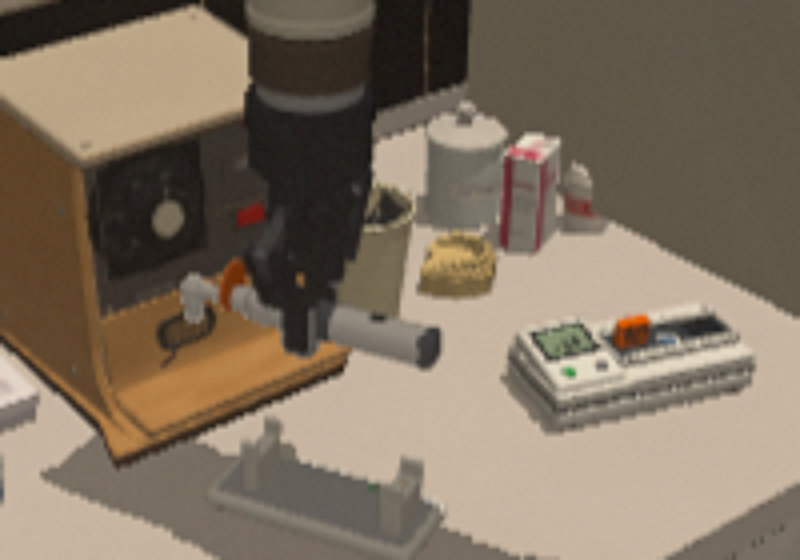

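View pics/w7.png

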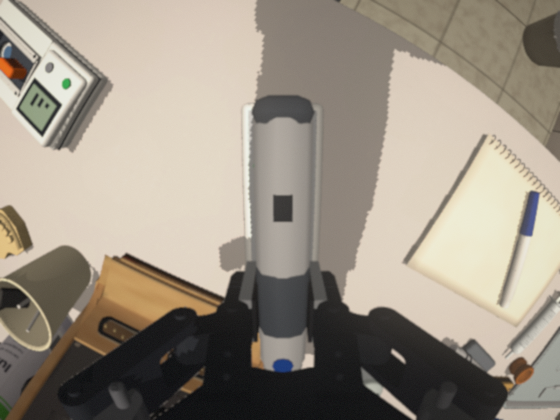

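The light is held level and clear of the cradle. Next I carry it over the meter.

>>> drive_tool --plan '[[[255, 0.1, -0.0915, 0, 0, 0, 0], [255, 0.16, -0.145, 0, 0, 0, 0], [255, 0.16, -0.145, 0, 0, 0, 0], [255, 0.16, -0.145, 0, 0, 0, 0], [255, 0.16, -0.145, 0, 0, 0, 0], [255, 0.16, -0.145, 0, 0, 0, 0], [255, 0.16, -0.145, 0, 0, 0, 0], [255, 0.16, -0.145, 0, 0, 0, 0], [255, 0.16, -0.145, 0, 0, 0, 0], [255, 0.124, -0.1139, 0, 0, 0, 0]]]'

```text
time_s: 14.05
eef_pos: [424.0, -78.0, 130.2]
ee_rot: [[-0.905, -0.426, -0.002], [-0.426, 0.905, -0.0], [0.002, 0.0, -1.0]]
ft_force: [-0.5, -0.5, -2.2]
gripper_width: 21.5
```

>>> drive_tool --plan '[[[255, 0, 0, 0, 0, 0, 0.6], [255, 0, 0, 0, 0, 0, 0.9], [255, 0, 0, 0, 0, 0, 0.9], [255, 0, 0, 0, 0, 0, 0.9], [255, 0, 0, 0, 0, 0, 0.9], [255, 0, 0, 0, 0, 0, 0.9], [255, 0, 0, 0, 0, 0, 0.9], [255, 0, 0, 0, 0, 0, 0.9], [255, 0, 0, 0, 0, 0, 0.9], [255, 0, 0, 0, 0, 0, 0.9], [255, 0, 0, 0, 0, 0, 0.45], [255, 0, 0, 0, 0, 0, 0], [255, 0, 0, 0, 0, 0, 0], [255, 0, 0, 0, 0, 0, 0]]]'

```text
time_s: 15.22
eef_pos: [425.5, -76.3, 130.5]
ee_rot: [[-0.958, 0.286, -0.001], [0.286, 0.958, 0.0], [0.001, -0.0, -1.0]]
ft_force: [0.0, 0.1, -1.6]
gripper_width: 21.4
```

```bash
python3 - <<'E'
from h import *
st(); g=grab('wrist','w8.png'); s=grab('scene'); cv2.imwrite('pics/s8.png',cv2.resize(s['frame'][130:270,280:460,::-1],None,fx=4.4,fy=4.2,interpolation=cv2.INTER_CUBIC))
t=grab('top');cv2.imwrite('pics/t8.png',cv2.resize(t['frame'][210:340,300:460,::-1],None,fx=4.6,fy=4.6,interpolation=cv2.INTER_CUBIC))
tgt([424.9,-76.6,132],163.35)
E
```

```text
t 15.22 p [425.5 -76.3 130.5] ang 163.39 z [-6.e-04  1.e-04 -1.e+00] q [-0.177  0.184 -0.344  1.044 -0.     0.113] F [ 0.03  0.11 -1.56] w 21.4
tool shift mm [ 0.64 -0.48 -1.28] frac [ 0.0043 -0.0032 -0.0085] turn z total frac 0.002
```

View pics/s8.png

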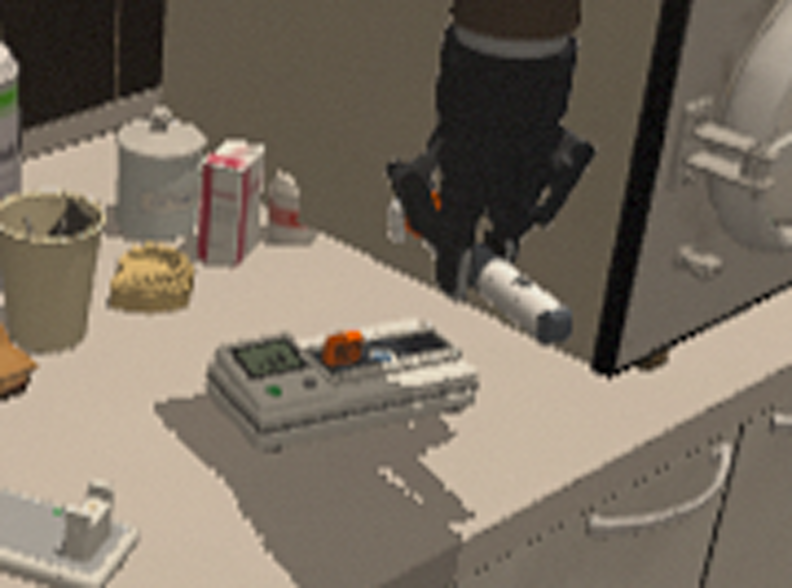

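View pics/t8.png

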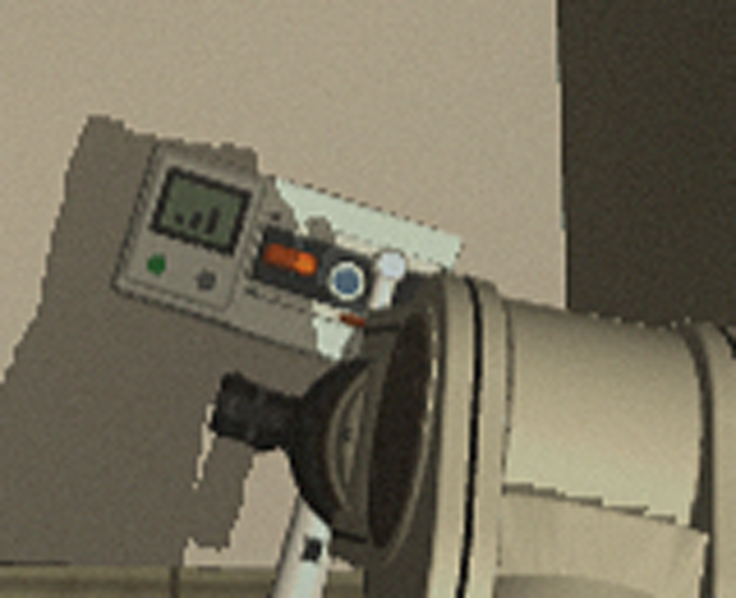

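View pics/w8.png

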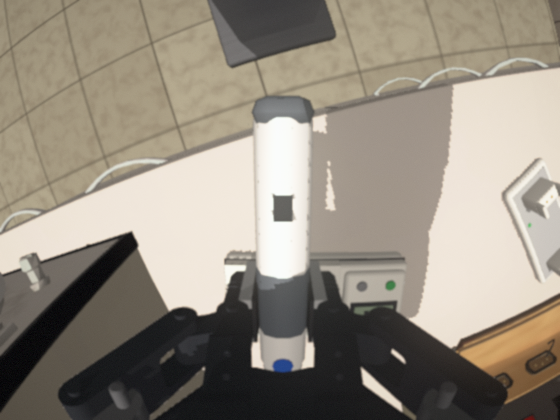

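The top view shows both the tip head at zoomed (393,264) and the window at (346,281), so I can compare them in one camera.

```bash
cat > rel.py <<'E'
from h import *
t=grab('top'); im=t['frame']; hsv=cv2.cvtColor(im,cv2.COLOR_RGB2HSV)
f=210/np.tan(np.radians(t['fov_y'])/2)
V,U=np.mgrid[0:420,0:560]; D=t['depth']
P=np.stack([(U+.5-t['cx'])/f*D,(V+.5-t['cy'])/f*D,D],-1)@t['pose'][:3,:3].T+t['pose'][:3,3]
m=cv2.inRange(hsv,(95,70,60),(125,255,255))>0; m&=(U>340)&(U<400)&(V>240)&(V<290)
if m.sum()>3:
    u,v=U[m].mean()+.5,V[m].mean()+.5; print('win px',m.sum(),u,v,plane(t,u,v,31).round(1))
import sys
zmin=float(sys.argv[1])
b=(U>372)&(U<395)&(V>255)&(V<282)
h=b&(P[...,2]>zmin)&(P[...,2]<zmin+40)&(hsv[...,2]>100)&(hsv[...,1]<60)
print('head n',h.sum(),'z',np.percentile(P[h][:,2],[5,50,95]).round(1)); 
for v in range(255,282): print(v,''.join('#' if h[v,u] else '.' for u in range(372,396)), end='\n')
top=h&(V<270)
print(P[top].mean(0).round(1), 'u range',U[top].min(),U[top].max(),'v min',V[top].min())
s=env.read_state(); p=s['eef_pos'];R=s['ee_rot']; print('pred tip',(p[:2]-85*R[:2,0]).round(1),p[2].round(1))
E
python3 rel.py 110
```

```text
win px 18 375.5 271.55555555555554 [ 504.8 -103.5   31. ]
head n 1 z [148.1 148.1 148.1]
255 ........................
256 ........................
257 ........................
258 ........................
259 ........................
260 ........................
261 ........................
262 ........................
263 ........................
264 ..........#.............
265 ........................
266 ........................
267 ........................
268 ........................
269 ........................
270 ........................
271 ........................
272 ........................
273 ........................
274 ........................
275 ........................
276 ........................
277 ........................
278 ........................
279 ........................
280 ........................
281 ........................
[512.6 -98.7 148.1] u range 382 382 v min 264
pred tip [ 507.1 -100.7] 130.8
```

```bash
python3 - <<'E'
from h import *
t=grab('top'); im=t['frame'].astype(int)
cv2.imwrite('pics/t9.png',cv2.resize(t['frame'][250:295,355:405,::-1],None,fx=12,fy=12,interpolation=cv2.INTER_NEAREST))
print(im[258:282,378:394].sum(2)//3)
print(t['depth'][258:282,378:394].round(0).astype(int))
E
```

```text
[[185 186 180 184 182 185 183 185 179 180 172 179 154 114 152 154]
 [188 184 184 184 184 185 186 182 185 183 188 185 179 175 181 157]
 [183 182 186 185 184 182 183 185 188 185 183 184 187 185 185 177]
 [186 185 184 182 186 184 185 184 186 184 185 182 184 186 183 186]
 [180 157 158 185 184 186 186 187 181 182 183 185 184 182 180 180]
 [178 172 171 180 168 168 158 144 189 182 183 185 184 185 183 182]
 [180 181 182 183 139 117 123 117 133 156 187 186 188 186 184 182]
 [ 98 118 154  98  99 180 179 178 179 126 175 185 137 184 184 185]
 [ 59  64  79 104 155 194 191 190 190 179 152 178 174 175 181 157]
 [ 44  51  66 114 173 194 191 190 191 194 152 181 181 177 179 177]
 [108  41  63 136 146 193 189 193 192 197 122 155 161 184 186 181]
 [185  46  52  82 124 182 197 196 194 170  57  74  74 102 111 134]
 [172  60  46  71 148 169 160 160 170  97  37  43  39  49  58  70]
 [169  72  44 103 165 185 181 171  71  52  41  45  45  50  56  60]
 [193  62  37 130 175 188 191 144  36  46  45  45  49  57  58  53]
 [162  43  58 145 182 191 186 110  43  46  52  44  52  57  58  57]
 [ 66  42  77 159 189 192 18
[... 1849 characters left out ...]
0  652
   645  638]
 [1140 1136 1028 1023 1021 1022 1022 1143 1147 1143 1142 1139  660  649
   646  638]
 [1136 1139 1022 1020 1019 1022 1022 1143 1141 1141 1143  664  649  642
   635  636]
 [1138 1137 1021 1019 1021 1021 1022  719  711  707  699  654  645  639
   632  631]
 [1140    0  742  735  730  721  719  713  706  704  670    0  646  639
   630  628]
 [1136 1020  740  734  729  722  717  713  708  703  657  649  642  638
   632  625]
 [1001  749  740  733  728  722  717  710  706  701  657  644  639  632
   628  623]
 [1006  748  737  732  727  725  715  709  702  662  651  643  638  629
   626  622]
 [1015  740  734  729  724  718  713  708  703  656  651  642  635  629
   627  622]]
```

View pics/t9.png

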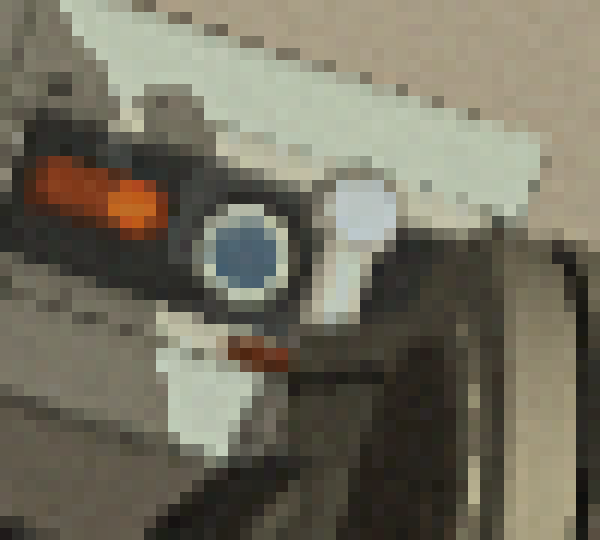

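```bash
python3 - <<'E'
from h import *
t=grab('top'); 
w=plane(t,375.0,271.06,31); print('win',w)
h3=world(t,385.1,267.3,1022); print(h3)
for z in (150,155,160,165): print(z,plane(t,385.1,267.3,z), plane(t,385.1,267.3,z)-w)
# neck direction
a=plane(t,381.7,275.5,155);b=plane(t,383.4,271.3,155);print(np.degrees(np.arctan2(*(b-a)[1::-1])))
st()
# scene check of tip
E
```

```text
win [ 505.95055592 -102.40887871   31.        ]
[ 506.28443276 -102.35524682  157.14674409]
150 [ 506.78253457 -103.68883282  150.        ] [  0.83197865  -1.27995411 119.        ]
155 [ 506.43405294 -102.75583033  155.        ] [  0.48349702  -0.34695162 124.        ]
160 [ 506.08557131 -101.82282785  160.        ] [  0.13501539   0.58605086 129.        ]
165 [ 505.73708968 -100.88982536  165.        ] [ -0.21346624   1.51905335 134.        ]
-22.734939976354084
t 15.52 p [425.7 -76.3 130.8] ang 163.35 z [-0.  0. -1.] q [-0.177  0.184 -0.343  1.044  0.     0.113] F [ 1.02 -0.35 -1.49] w 21.0
```

>>> drive_tool --plan '[[[255, 0.002, -0.001, 0.05, 0, 0, 0], [255, 0, 0, 0.1, 0, 0, 0], [255, 0, 0, 0.12, 0, 0, 0], [255, 0, 0, 0.12, 0, 0, 0], [255, 0, 0, 0.08, 0, 0, 0], [255, 0, 0, 0.05, 0, 0, 0], [255, 0, 0, 0.018, 0, 0, 0], [255, 0, 0, 0, 0, 0, 0], [255, 0, 0, 0, 0, 0, 0], [255, 0, 0, 0, 0, 0, 0]]]'

```text
time_s: 16.35
eef_pos: [426.2, -76.5, 50.8]
ee_rot: [[-0.958, 0.287, 0.002], [0.287, 0.958, -0.0], [-0.002, 0.0, -1.0]]
ft_force: [0.3, -0.7, -1.5]
gripper_width: 20.9
```

```bash
python3 - <<'E'
from h import *
st(); s=grab('scene'); cv2.imwrite('pics/s10.png',cv2.resize(s['frame'][180:250,310:420,::-1],None,fx=7,fy=7,interpolation=cv2.INTER_CUBIC))
t=grab('top'); cv2.imwrite('pics/t10.png',cv2.resize(t['frame'][250:295,355:405,::-1],None,fx=12,fy=12,interpolation=cv2.INTER_NEAREST))
E
```

```text
t 16.35 p [426.2 -76.5  50.8] ang 163.34 z [ 1.7e-03 -3.0e-04 -1.0e+00] q [-0.178  0.284 -0.457  0.828  0.     0.113] F [ 0.29 -0.7  -1.54] w 20.9
```

View pics/s10.png

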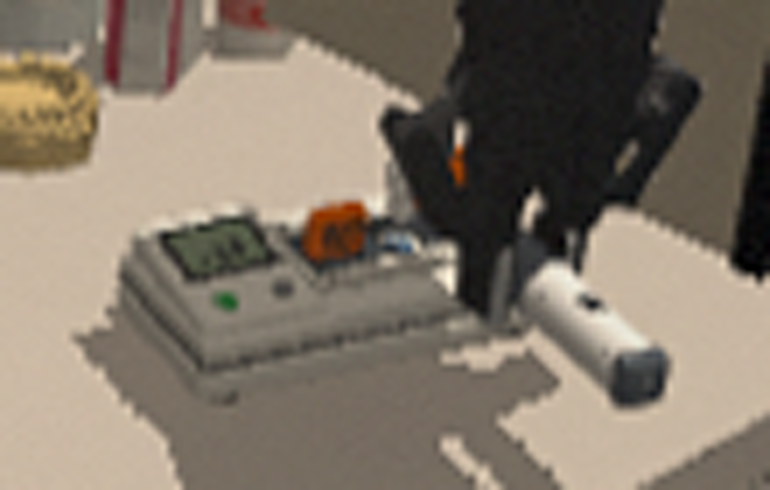

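View pics/t10.png

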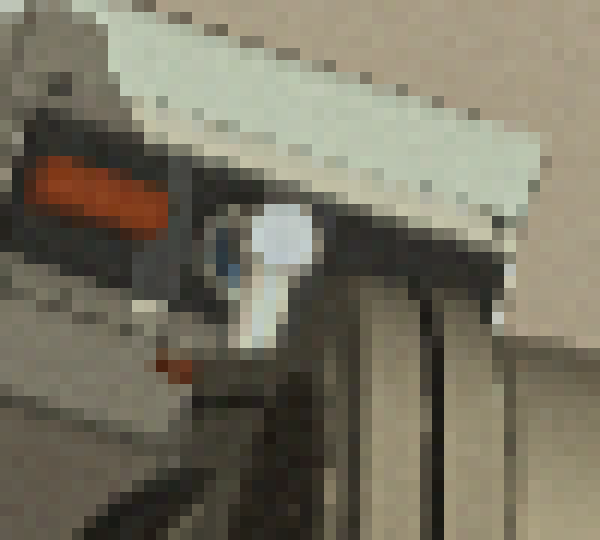

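```bash
python3 - <<'E'
from h import *
t=grab('top'); print(t['depth'][266:271,377:381].round(0))
w=plane(t,375.0,271.06,31)
for z in (74,77,80): print(z,plane(t,378.1,269.3,z)-w)
E
```

```text
[[1105. 1107. 1105. 1143.]
 [1102. 1102. 1099. 1106.]
 [1102. 1102. 1104. 1099.]
 [1103. 1103. 1102. 1103.]
 [1104. 1100. 1104. 1102.]]
74 [ 1.3854798   0.19437007 43.        ]
77 [ 1.18916345  0.71201467 46.        ]
80 [ 0.9928471   1.22965928 49.        ]
```

>>> drive_tool --plan '[[[255, 0.0065, -0.006, 0, 0, 0, 0], [255, 0, 0, 0.03, 0, 0, 0], [255, 0, 0, 0.03, 0, 0, 0], [255, 0, 0, 0.02, 0, 0, 0], [255, 0, 0, 0, 0, 0, 0], [255, 0, 0, 0, 0, 0, 0], [255, 0, 0, 0, 0, 0, 0]]]'

```text
time_s: 17.08
eef_pos: [424.1, -76.9, 38.0]
ee_rot: [[-0.958, 0.287, -0.0], [0.287, 0.958, 0.0], [0.0, -0.0, -1.0]]
ft_force: [0.2, 0.8, -2.0]
gripper_width: 21.1
```

>>> drive_tool --plan '[[[255, 0, 0, 0.009, 0, 0, 0], [255, 0, 0, 0.009, 0, 0, 0], [255, 0, 0, 0, 0, 0, 0], [255, 0, 0, 0, 0, 0, 0], [255, 0, 0, 0, 0, 0, 0]]]'

```text
time_s: 17.5
eef_pos: [424.2, -76.9, 35.4]
ee_rot: [[-0.958, 0.287, -0.0], [0.287, 0.958, 0.0], [0.0, 0.0, -1.0]]
ft_force: [0.5, -0.2, -1.0]
gripper_width: 20.9
```

>>> drive_tool --plan '[[[255, 0, 0, 0.007, 0, 0, 0], [255, 0, 0, 0.007, 0, 0, 0], [255, 0, 0, 0, 0, 0, 0], [255, 0, 0, 0, 0, 0, 0], [255, 0, 0, 0, 0, 0, 0]]]'

```text
time_s: 17.92
eef_pos: [424.3, -77.0, 33.4]
ee_rot: [[-0.958, 0.287, 0.0], [0.287, 0.958, -0.0], [-0.0, 0.0, -1.0]]
ft_force: [-1.2, -0.6, -0.5]
gripper_width: 21.4
```

```bash
python3 - <<'E'
from h import *
for i in range(4):
    st(); g=grab('wrist','w11_%d.png'%i)
t=grab('top'); cv2.imwrite('pics/t11.png',cv2.resize(t['frame'][250:295,355:405,::-1],None,fx=12,fy=12,interpolation=cv2.INTER_NEAREST))
st()
E
```

```text
t 17.92 p [424.3 -77.   33.4] ang 163.34 z [ 3.e-04 -0.e+00 -1.e+00] q [-0.179  0.309 -0.481  0.781  0.     0.111] F [-1.16 -0.59 -0.5 ] w 21.4
t 17.97 p [424.3 -77.   33.4] ang 163.34 z [ 2.e-04 -1.e-04 -1.e+00] q [-0.179  0.309 -0.481  0.781 -0.     0.111] F [-0.59 -0.43  0.55] w 21.6
t 18.02 p [424.3 -77.   33.4] ang 163.34 z [ 3.e-04 -0.e+00 -1.e+00] q [-0.179  0.309 -0.481  0.781  0.     0.111] F [ 0.64 -0.19 -0.98] w 21.3
t 18.07 p [424.4 -77.   33.4] ang 163.34 z [ 3.e-04 -1.e-04 -1.e+00] q [-0.18   0.309 -0.481  0.781 -0.     0.111] F [0.06 0.16 0.05] w 20.9
t 18.17 p [424.3 -77.   33.4] ang 163.34 z [ 3.e-04 -0.e+00 -1.e+00] q [-0.179  0.309 -0.481  0.781  0.     0.111] F [ 0.3  -0.45  0.43] w 21.1
```

View pics/t11.png

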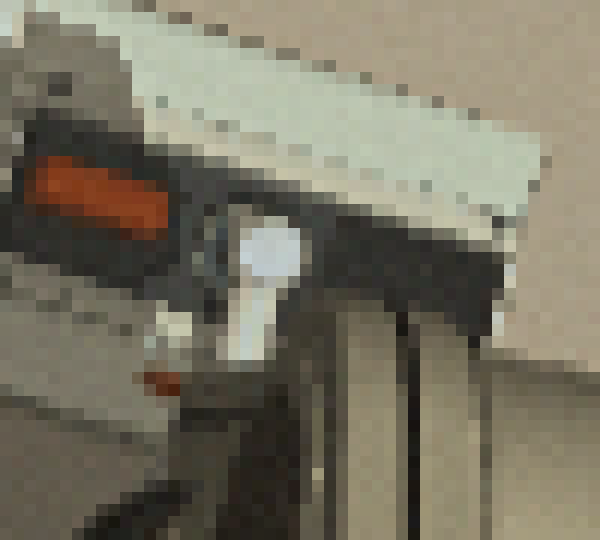

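>>> drive_tool --plan '[[[255, 0, 0, 0.005, 0, 0, 0], [255, 0, 0, 0.005, 0, 0, 0], [255, 0, 0, 0, 0, 0, 0], [255, 0, 0, 0, 0, 0, 0], [255, 0, 0, 0, 0, 0, 0], [255, 0, 0, 0, 0, 0, 0]]]'

```text
time_s: 18.67
eef_pos: [424.3, -77.0, 31.9]
ee_rot: [[-0.958, 0.287, 0.0], [0.287, 0.958, -0.0], [-0.0, 0.0, -1.0]]
ft_force: [-0.1, -0.4, 0.7]
gripper_width: 21.5
```

```bash
python3 - <<'E'
from h import *
F=[]
for i in range(12):
    F.append(env.read_state()['ft_force']); t=grab('top')
print(np.mean(F,0),np.std(F,0)); st()
w=plane(t,375.0,271.06,31)
print(t['depth'][268:273,375:379].round(0))
for z in (57,60): print(z,plane(t,377.0,270.3,z)-w)
g=grab('wrist','w12.png'); s=grab('scene'); cv2.imwrite('pics/s12.png',cv2.resize(s['frame'][180:250,310:420,::-1],None,fx=7,fy=7,interpolation=cv2.INTER_CUBIC))
cv2.imwrite('pics/t12.png',cv2.resize(t['frame'][250:295,355:405,::-1],None,fx=12,fy=12,interpolation=cv2.INTER_NEAREST))
E
```

```text
[-0.15171932  0.22639197  0.2874454 ] [0.40314202 0.43178743 0.4325159 ]
t 19.27 p [424.3 -77.   31.8] ang 163.34 z [ 1.e-04 -0.e+00 -1.e+00] q [-0.179  0.311 -0.483  0.777 -0.     0.111] F [ 0.29 -0.    0.74] w 21.1
[[1125. 1121. 1117. 1124.]
 [1120. 1124. 1124. 1119.]
 [1118. 1120. 1121. 1117.]
 [1119. 1117. 1118. 1118.]
 [1124. 1122. 1118. 1120.]]
57 [ 0.19303248 -0.21939758 26.        ]
60 [2.82928913e-03 2.91564583e-01 2.90000000e+01]
```

View pics/s12.png

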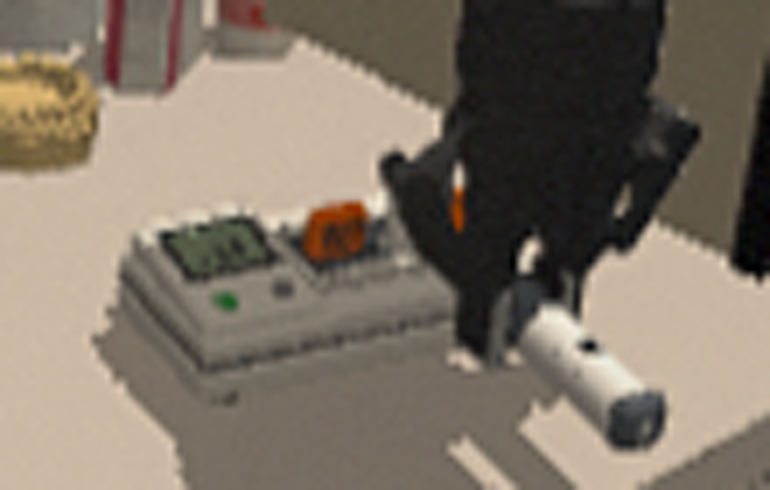

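View pics/w12.png

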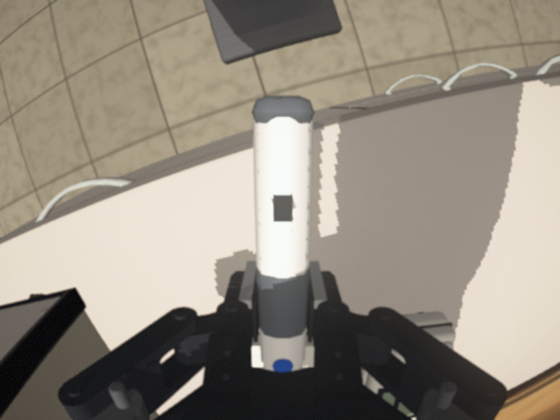

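View pics/t12.png

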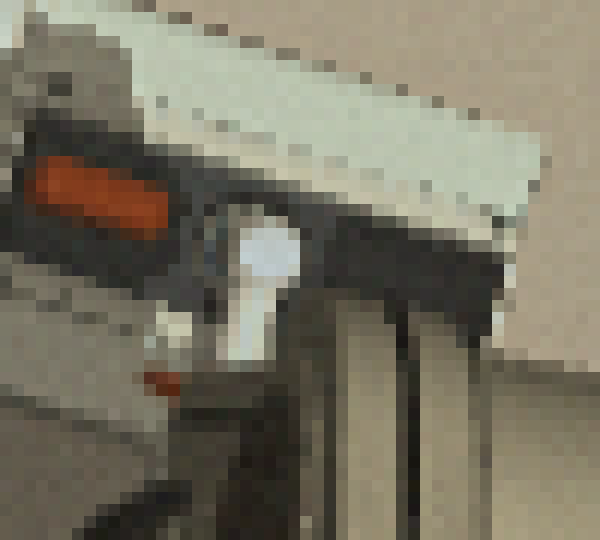

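Pressing at about 1.8 N, which is roughly 3 mm in. Position agrees to under 1 mm and the handle sits in the wrist view as it did after the lift. Handing in.

```bash
python3 -c "
from h import *
st(); env.job_done(); st()"
```

```text
t 19.37 p [424.3 -77.   31.9] ang 163.34 z [ 2.e-04  0.e+00 -1.e+00] q [-0.18   0.311 -0.483  0.777  0.     0.111] F [ 0.5  -0.89  1.27] w 21.6
the job is handed in; nothing more can be done
the job is handed in; nothing more can be done
```

I pushed the slide home and lifted the light straight out of its cradle. The light is now held level in the gripper, with its tip down through the port on the window. The job is handed in at 19.4 s of the 51 s allowed; no verdict was reported.

Last checks:
- **Slide:** it moved about 32 mm until it met the stop, where the force rose to about 10 N. The window then showed in the port.
- **Position:** in the top camera the tip was within about 0.5 mm of the window's centre. The window's centre differed by 1 to 2 mm between cameras, so I steered by the top view, which showed tip and window together.
- **Pressing:** the vertical force rose about 1.8 N from its free-hanging value, which works out to about 3 mm of travel. The arm height gave about 3.3 mm. Single force readings vary by about 0.4 N, so I used averages.
- **Level and grip:** the tool is vertical and the handle sits in the wrist view as it did right after the lift. The finger opening is steady at about 21 mm. I did not measure the light's tilt directly.
- **Bystanders:** I saw nothing moved in the views I took, but I did not measure their positions at the end.

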